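Hold a tube over its base plate for welding

TASK

Pick up the short rectangular steel tube standing on the bench, carry it over the top of the angle-iron fence, and hold it upright and still over the middle of the clamped base plate, its long side along the plate's long side, leaving a gap of about 10 mm under it so that I can slide the backing ring in before welding. Finish while still holding it there: do not put it down or let go. Touch neither the fence nor the plate and its clamps on the way, and leave the other pieces and tools where they are.

Things in the scene. Friction and masses are not known exactly. Their poses are not given: they have to be found in the camera images.
- tube: the tube to hold: bare steel rectangular hollow section standing upright, 60 mm (its x) by 40 mm (its y) outside, walls 4 mm, 90 mm tall, about 0.5 kg; origin at the centre of its lower end, z up; half a turn about z makes no difference. Room for fingers on both 60 mm faces. Tube, pipe and angle stand at the robot's left of the fence, in any order.
- plate: steel base plate fixed on the robot's right of the fence: 150 mm (x) by 110 mm (y), 12 mm thick, top 42 mm above the bench; 45 mm (x) by 25 mm window through its middle, four dark bolt holes. At each short edge's middle a dark strap clamp, 58 to 108 mm from the plate's middle, 30 mm wide, top of its nut 60 mm above the bench. Origin on the bench under the middle, z up.
- plate_seat (a point): the middle of the plate's top face, at the window's centre, 42 mm above the bench; axes as the plate's. The tube's lower end is to hover about 10 mm above this point.
- fence: angle-iron fence fixed to the bench between the standing pieces and the plate: an upright wall 320 mm long (its x), 6 mm thick, 100 mm high, with a 6 mm high foot reaching 47 mm to its +y side (towards the standing pieces). Origin at bench level under the middle of the wall, z up.
- pipe: bystander: piece of round steel pipe standing upright, 50 mm outside diameter, 90 mm tall; origin at the centre of its lower end
- angle: bystander: piece of angle iron standing upright, L-shaped from above, 50 by 50 mm, 6 mm thick, 90 mm tall; origin on the bench inside its 50 mm square outline (10 mm off its centre at most)
- hammer: bystander: hammer about 260 mm long, lying across the far side of the bench beyond the standing pieces; origin under its middle
- magnet: bystander: flat grey triangular welding magnet about 110 mm a side and 12 mm thick, lying on the bench at the side far from the robot; origin at the middle of one short side
Mind the look-alikes: they are no part of the job. What is shaped like the tube but orange is not meant.

How it is judged:
By the outcome, as a careful person would: the job done as asked, in the order asked, and still so for the second after the job is handed in, while the arm keeps its last pose, push and grip.
It also fails if it takes over 40 s, if anything falls off the work surface, if the arm or the gripper's body presses on something with over 40 N, if the wrist force passes 120 N, or if a joint passes its speed limit or range.

ROBOT

A 6-joint arm with a two-finger parallel gripper is mounted at the origin on the work surface. World frame = base frame: x ahead of the robot, y to its left, z up, the work surface at z = 0. Lengths are in m, angles in rad, forces in N, time in s.
With the tool pointing down it reaches from about 0.325 to 1 m from the base axis. Payload 5.1 kg.
Tool frame: the origin (TCP) lies on the centre line of the jaws, within the pads' length; the fingertips stand 14 mm ahead of it and the grasp point (between the pads) lies 5 mm behind it; z points along the fingers, y is the line along which they close (so a half turn about z gives the same grasp; the last joint's range is limited). The gripper opens to 85 mm and grips with 20 to 120 N. Pads are 22 mm wide; open, the fingers measure 114 mm over their backs; the gripper's body (76 mm by 85 mm) begins 54 mm behind the grasp point. The pads swing forward as they close: fully open they stand 13 mm farther back than shut.
Start: joints at [1.029, 0.124, 1.65, -0, 1.367, -0.083], TCP at [0.288, 0.583, 0.245] pointing down, gripper open.
Joint ranges: [-2.61, 2.61], [-1.02, 2.33], [0.03, 2.71], [-1.35, 4.49], [0.32, 2.68], [-2.91, 2.91]. Speed limits (rad/s): [2.57, 2.57, 3.14, 3.14, 3.14, 3.14].

INTERFACE

Orientations are given as a rotation vector (axis times angle).
In Python, from station import status, eyes, workorder gives the robot as it stands.
- The arm moves only by the tool servo_tool, never from a script. Its argument "plan" is a list of rows, each an object with "travel": the shift along the tool's x, y, z in m, a list of three; "roll": the turn about the tool's z in degrees; "fingers": the opening, from 0 (shut) to 1 (fully open). A call has 1 to 8 rows; each row is the pose to reach, as a shift and turn from the pose commanded when the call began, along the tool's axes at that moment; what a row does not reach only later rows make up. A row lasts 1/8 s, in which the tool goes at most 62.5 mm and 10.7 degrees, less where a joint would pass 70% of its speed; a pose out of reach is approached as far as the arm can. A call with a gripper value outside its range is refused whole. The fingers move at their own pace and stop on an object; "newtons" is the grip in N (left out, the last holds). Time passes only in rows, so rows that repeat a pose let the fingers close. It gives the time, the measured TCP pose, the force, the opening and the grip force at its end, in the units of the state.
- status.state(): the state, without advancing time (a new reading comes with each control period).
- eyes.read_camera(name): name is "scene" or "top" or "wrist"; returns (picture, depth): 420x560x3 uint8, red, green, blue; 420x560 float32, m along the optical axis (not along the pixel's ray), 0 where there is no reading.
- eyes.camera_info(name): a dict with "fx", "fy", "cx", "cy" (pixels), "k1" (the pictures are not rectified: a ray, as slopes to the right and down, at radius r is drawn at 1 + k1 r^2 times it, then the intrinsics apply), "view" (4x4, takes a point from world to camera coordinates). Camera axes: x right, y up, looking along -z (the intrinsics and any distortion apply to the point x, -y, -z); pixel columns grow to the right and rows downward; lengths in m; the calibration is good to about 2 mm. A picture is of the moment at which its call begins: read the wrist's pose just before it. camera_info takes no time and is no camera call; for the wrist camera it gives the pose at the moment of the call.
- workorder.job_done(): hands the job in; it is judged then, once.
The state is a dict: "time": time; "q": joint angles; "qvel": joint speeds; "tau": joint torques, N m; "ee_pos": TCP position; "eef_rot": TCP orientation; "wrist_force": force on the tool from outside, world axes, zero at the start; "wrist_torque": the same for the moment, N m; "gripper_width": finger opening in m; "grip_force": force on a finger pad.
Only numpy, scipy, OpenCV 4.12 (cv2) and the standard library are available. Lean on these libraries where they do the work, as an engineer would, in place of code of your own. Each camera call takes 0.05 s, during which the arm holds its last target. There are 200 camera calls.

## Working session

There is one attempt and no reset: what is moved stays moved. The work goes in short steps, Python scripts to look and compute and a tool call to move; the robot and the scene stay as the last step left them, time stands still between calls to the robot, and variables do not carry over. Pictures are saved under pics/ and viewed, at most 10 in all, crops included, and the job is handed in when it is done.

Besides the shell and the picture viewer there is one more tool, called after "Request:" as name(argument=value, ...), one argument or row to a line, values as JSON. servo_tool: Moves the arm, as the interface text tells. Its arguments: {"type":"object","properties":{"plan":{"type":"array"},"newtons":{"type":"number"}},"required":["plan"]}

```bash
mkdir -p pics; cat > h.py <<'E'
import numpy as np, cv2
from station import status, eyes, workorder
def cloud(name):
    info=eyes.camera_info(name); img,d=eyes.read_camera(name)
    h,w=d.shape; K=np.array([[info['fx'],0,info['cx']],[0,info['fy'],info['cy']],[0,0,1.]])
    uv=np.stack(np.meshgrid(np.arange(w),np.arange(h)),-1).reshape(-1,1,2).astype(float)
    n=cv2.undistortPoints(uv,K,np.array([info['k1'],0,0,0.])).reshape(h,w,2)
    P=np.stack([n[...,0]*d,-n[...,1]*d,-d,np.ones_like(d)],-1)
    W=P@np.linalg.inv(np.array(info['view'])).T
    W=W[...,:3]; W[d<=0]=np.nan
    return img,W
def save(name,img,scale=1):
    cv2.imwrite('pics/'+name,cv2.resize(img[...,::-1],None,fx=scale,fy=scale,interpolation=cv2.INTER_CUBIC))
E
python3 - <<'E'
from h import *
for n in ('top','scene'):
    img,W=cloud(n); save(n+'.png',img,1.4 if n=='top' else 1); np.savez(n,img=img,W=W)
s=status.state(); print(s)
E
```

```text
{'time': 0.1, 'q': array([ 1.02939565e+00,  1.24470590e-01,  1.65154465e+00,  1.42589122e-05,
        1.36749610e+00, -8.25986272e-02]), 'qvel': array([ 0.00106605, -0.0027004 , -0.00225071, -0.00104023,  0.00121137,
        0.00116553]), 'tau': array([ 6.30815375e-04, -4.24930501e+01, -3.66654146e+01, -2.44204665e-05,
        3.91834634e-03, -1.16821096e-05]), 'ee_pos': array([0.28761828, 0.58231616, 0.24415178]), 'eef_rot': array([-7.14247373e-01, -3.05870286e+00,  2.86108310e-03]), 'wrist_force': array([ 0.22011606,  0.41058183, -0.20633938]), 'wrist_torque': array([0.01155075, 0.02639372, 0.05248054]), 'grip_force': 0.0, 'gripper_width': 0.08541980373147375}
```

View pics/top.png

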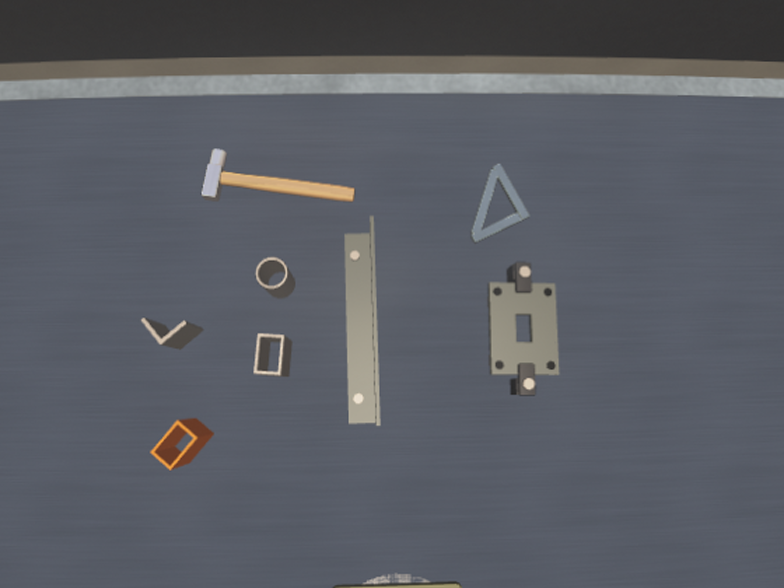

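View pics/scene.png

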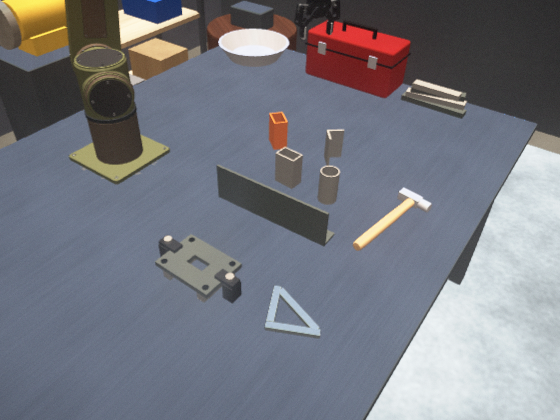

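The top view shows the bare tube at about (269,354) in the enlarged picture, the pipe at (272,273), the angle at (163,330) and the orange decoy at (175,445). The fence wall runs from (372,217) to (378,424), and the plate's window is at (524,328). In the scene view the tube stands between the decoy and the pipe, behind the fence.

```bash
python3 - <<'E'
from h import *
D=np.load('top.npz');img,W=D['img'],D['W']
def box(n,m,win):
    r0,r1,c0,c1=[int(v/1.4) for v in win]
    mm=np.zeros(m.shape,bool); mm[r0:r1,c0:c1]=1; mm&=m
    p=W[mm]; (c,s,a)=cv2.minAreaRect((p[:,:2]*1000).astype(np.float32)); print(n,len(p),'c',np.round(c,1),'s',np.round(s,1),'a',round(a,2),'z',np.median(p[:,2]).round(4), 'mean',p[:,:2].mean(0).round(4))
    print(np.round(cv2.boxPoints((c,s,a)),0).tolist())
z=W[...,2]
box('tube',(z>.08)&(z<.1),(325,385,245,300))
box('pipe',(z>.08)&(z<.1),(245,310,245,305))
box('angle',(z>.08)&(z<.1),(305,355,130,215))
box('orange',(z>.08)&(z<.1),(405,480,140,220))
box('fence',(z>.09)&(z<.11),(205,435,360,390))
g=img.astype(int).sum(2)
box('plate',(z>.037)&(z<.047),(275,385,480,570))
print('z',np.nanmedian(z[200:210,140:160]))
# window
r=slice(int(305/1.4),int(352/1.4));c=slice(int(508/1.4),int(540/1.4))
w=(z[r,c]<.03); p=np.argwhere(w); print('win px',p.mean(0)+[r.start,c.start],p.min(0),p.max(0),w.sum())
uv=(p.mean(0)+[r.start,c.start]).round().astype(int)
info=eyes.camera_info('top'); print(np.array(info['view']).round(4).tolist(),info['fx'],info['cx'],info['cy'],info['k1'])
save('crop_t.png',img[225:280,160:220],8); save('crop_p.png',img[180:290,335:410],5)
E
```

```text
tube 216 c [462.1 188.4] s [41.3 60.3] a 85.61 z 0.0889 mean [0.4624 0.1886]
[[431.0, 170.0], [491.0, 166.0], [494.0, 207.0], [434.0, 211.0]]
pipe 147 c [587.6 185.8] s [48.1 47.3] a 44.74 z 0.0884 mean [0.5871 0.185 ]
[[554.0, 186.0], [587.0, 152.0], [621.0, 186.0], [588.0, 220.0]]
angle 176 c [513.3 349.2] s [49.3 50.5] a 39.56 z 0.0883 mean [0.4997 0.3487]
[[478.0, 353.0], [510.0, 314.0], [548.0, 345.0], [516.0, 384.0]]
orange 276 c [330.2 326.6] s [41.6 62.1] a 50.46 z 0.0883 mean [0.3295 0.3269]
[[293.0, 330.0], [341.0, 291.0], [367.0, 323.0], [320.0, 362.0]]
fence 425 c [512.9  27.6] s [316.5   6. ] a 0.78 z 0.099 mean [0.5068 0.0275]
[[355.0, 28.0], [355.0, 22.0], [671.0, 27.0], [671.0, 33.0]]
plate 2773 c [ 498.6 -214.4] s [109.3 178.6] a 88.17 z 0.0411 mean [ 0.4993 -0.2138]
[[408.0, -266.0], [586.0, -272.0], [590.0, -163.0], [411.0, -157.0]]
z -0.0006566050403289392
win px [233.90163934 373.32786885] [8 7] [26 16] 183
[[-0.0208, -0.9995, 0.0247, 0.021], [0.9831, -0.016, 0.1824, -0.5589], [-0.1819, 0.0281, 0.9829, -0.8421], [0.0, 0.0, 0.0, 1.0]] 396.4120937245638 274.42383311943007 208.94176004716155 -0.05464004053350714
```

View pics/crop_t.png

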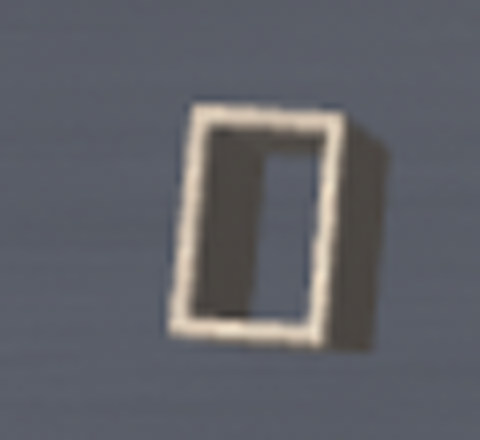

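View pics/crop_p.png

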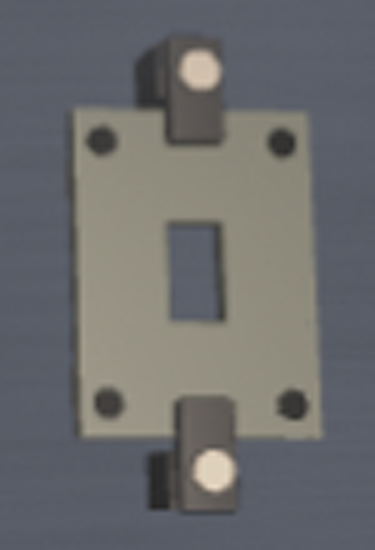

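The tube crop shows its rim corners at about (193,103), (345,112), (325,347) and (170,338). The plate crop shows the holes at (102,140), (282,143), (292,405) and (109,404), the window at (168–222, 222–322), and the plate corners at (75,110), (308,112), (323,437) and (79,437).

```bash
cat >> h.py <<'E'
def onplane(info,px,z):
    K=np.array([[info['fx'],0,info['cx']],[0,info['fy'],info['cy']],[0,0,1.]])
    n=cv2.undistortPoints(np.array(px,float).reshape(-1,1,2),K,np.array([info['k1'],0,0,0.])).reshape(-1,2)
    T=np.linalg.inv(np.array(info['view'])); o=T[:3,3]
    d=np.c_[n[:,0],-n[:,1],-np.ones(len(n))]@T[:3,:3].T
    return o+d*((z-o[2])/d[:,2])[:,None]
def quad(info,c,off,sc,z):
    px=(np.array(c,float)+.5)/sc-.5+np.array(off)
    P=onplane(info,px,z)[:,:2]; e=[(P[(i+1)%4]-P[i]) for i in range(4)]
    print('mid',P.mean(0).round(4),'sides',np.round([np.hypot(*v)*1000 for v in e],1),'ang',np.round([np.degrees(np.arctan2(v[1],v[0]))%90 for v in e],1))
E
python3 - <<'E'
from h import *
i=eyes.camera_info('top')
quad(i,[(193,103),(345,112),(325,347),(170,338)],(160,225),8,.09)
quad(i,[(102,140),(282,143),(292,405),(109,404)],(335,180),5,.042)
quad(i,[(168,222),(222,223),(225,322),(171,322)],(335,180),5,.042)
quad(i,[(75,110),(308,112),(323,437),(79,437)],(335,180),5,.042)
s=status.state()
from scipy.spatial.transform import Rotation as R
print(R.from_rotvec(s['eef_rot']).as_matrix().round(3))
E
```

```text
mid [0.4613 0.1876] sides [40.4 61.8 40.7 61.9] ang [85.7 85.7 85.8 85.5]
mid [ 0.4995 -0.2146] sides [ 83.9 120.1  83.3 120.5] ang [88.1 88.  88.4 88.3]
mid [ 0.4993 -0.2146] sides [25.  45.3 24.8 45.7] ang [87.9 87.9 88.8 88.1]
mid [ 0.4994 -0.2147] sides [108.9 149.1 110.9 149.1] ang [88.6 88.3 88.6 87.6]
[[-0.897  0.443 -0.001]
 [ 0.443  0.897 -0.002]
 [ 0.    -0.002 -1.   ]]
```

Request:
servo_tool(
  plan=[
    {"travel": [-0.03, -0.025, 0], "roll": -3, "fingers": 1},
    {"travel": [-0.08, -0.067, 0], "roll": -7, "fingers": 1},
    {"travel": [-0.13, -0.109, 0], "roll": -11, "fingers": 1},
    {"travel": [-0.18, -0.15, 0], "roll": -15, "fingers": 1},
    {"travel": [-0.23, -0.192, 0], "roll": -19, "fingers": 1},
    {"travel": [-0.28, -0.234, 0], "roll": -22, "fingers": 1},
    {"travel": [-0.318, -0.266, 0], "roll": -22, "fingers": 1},
    {"travel": [-0.3306, -0.2763, 0], "roll": -22, "fingers": 1},
  ],
)

```text
time: 1.1
ee_pos: [0.4626, 0.1859, 0.2449]
eef_rot: [-0.124, -3.139, 0.001]
wrist_force: [-0.3, 0.2, -1.2]
gripper_width: 0.0855
grip_force: 0.0
```

Request:
servo_tool(
  plan=[
    {"travel": [0, 0, 0], "roll": 0, "fingers": 1},
    {"travel": [0, 0, 0], "roll": 0, "fingers": 1},
  ],
)

```text
time: 1.35
ee_pos: [0.4614, 0.1898, 0.2451]
eef_rot: [-0.115, -3.139, -0.001]
wrist_force: [-0.4, 0.2, 1.3]
gripper_width: 0.0855
grip_force: 0.0
```

```bash
python3 - <<'E'
from h import *
i=eyes.camera_info('wrist')
img,W=cloud('wrist'); save('w1.png',img); np.savez('w1',W=W,img=img,**{k:i[k] for k in i})
z=W[...,2]
m=((z>.08)&(z<.1)).astype(np.uint8)
n,l,st,c=cv2.connectedComponentsWithStats(m)
for k in range(1,n):
    if st[k,4]>200:
        p=W[l==k]; print(c[k].round(),cv2.minAreaRect((p[:,:2]*1000).astype(np.float32)),np.median(p[:,2]))
s=status.state();print(s['ee_pos'],s['q'],s['wrist_force'])
from scipy.spatial.transform import Rotation as R
print(R.from_rotvec(s['eef_rot']).as_matrix().round(3))
E
```

```text
[426.  39.] ((329.4737854003906, 325.4713134765625), (41.19301223754883, 61.27365493774414), 50.03873062133789) 0.08822439622100176
[108. 193.] ((457.2200622558594, 26.59853744506836), (209.6097869873047, 9.24494743347168), 1.0868111848831177) 0.09498738317292771
[276. 197.] ((460.52191162109375, 187.39163208007812), (40.048187255859375, 60.259220123291016), 85.44120788574219) 0.08861063350569334
[438. 221.] ((511.8834228515625, 348.9856262207031), (51.47200012207031, 50.427207946777344), 40.749290466308594) 0.08811538691101928
[284. 309.] ((585.747802734375, 185.6141815185547), (48.924720764160156, 49.86328125), 84.56929016113281) 0.08760603356044022
[0.46135522 0.18998278 0.24510784] [ 2.82755946e-01 -2.17590395e-01  1.97989944e+00  4.63519338e-04
  1.37972992e+00 -1.21544130e+00] [-0.9993184  -0.43921239 -0.41943406]
[[-0.997  0.073 -0.001]
 [ 0.073  0.997  0.   ]
 [ 0.001  0.    -1.   ]]
```

View pics/w1.png

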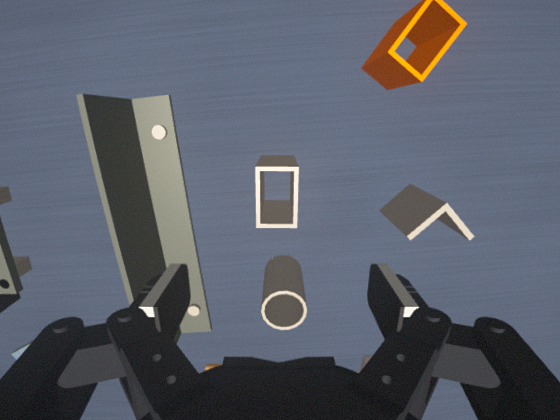

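The wrist view shows the tube's rim at (256–298, 167–227), centred between the fingers, with the pipe at (284,309) further out. It agrees with the top view to within 1 mm, so I'll descend.

Request:
servo_tool(
  plan=[
    {"travel": [0, -0.002, 0.02], "roll": 0, "fingers": 1},
    {"travel": [0, -0.002, 0.05], "roll": 0, "fingers": 1},
    {"travel": [0, -0.002, 0.08], "roll": 0, "fingers": 1},
    {"travel": [0, -0.002, 0.11], "roll": 0, "fingers": 1},
    {"travel": [0, -0.002, 0.14], "roll": 0, "fingers": 1},
    {"travel": [0, -0.002, 0.17], "roll": 0, "fingers": 1},
    {"travel": [0, -0.002, 0.188], "roll": 0, "fingers": 1},
    {"travel": [0, -0.002, 0.188], "roll": 0, "fingers": 1},
  ],
)

```text
time: 2.4
ee_pos: [0.4601, 0.1866, 0.0552]
eef_rot: [-0.116, -3.135, 0.002]
wrist_force: [-0.1, 0.5, 0.2]
gripper_width: 0.0856
grip_force: 0.0
```

Request:
servo_tool(
  plan=[
    {"travel": [0, 0, 0], "roll": 0, "fingers": 0.7},
    {"travel": [0, 0, 0], "roll": 0, "fingers": 0.5},
    {"travel": [0, 0, 0], "roll": 0, "fingers": 0.3},
    {"travel": [0, 0, 0], "roll": 0, "fingers": 0.2},
    {"travel": [0, 0, 0], "roll": 0, "fingers": 0.2},
    {"travel": [0, 0, 0], "roll": 0, "fingers": 0.2},
  ],
  newtons=60,
)

```text
time: 3.15
ee_pos: [0.4628, 0.187, 0.0587]
eef_rot: [0.118, 3.137, 0.002]
wrist_force: [0.1, 1.0, 6.0]
gripper_width: 0.0395
grip_force: 60.6
```

Request:
servo_tool(
  plan=[
    {"travel": [0, 0, -0.01], "roll": 0, "fingers": 0.2},
    {"travel": [0, 0, -0.03], "roll": 0, "fingers": 0.2},
    {"travel": [0, 0, -0.055], "roll": 0, "fingers": 0.2},
    {"travel": [0, 0, -0.08], "roll": 0, "fingers": 0.2},
    {"travel": [0, 0, -0.11], "roll": 0, "fingers": 0.2},
    {"travel": [0, 0, -0.14], "roll": 0, "fingers": 0.2},
    {"travel": [0, 0, -0.15], "roll": 0, "fingers": 0.2},
    {"travel": [0, 0, -0.15], "roll": 0, "fingers": 0.2},
  ],
  newtons=80,
)

```text
time: 4.15
ee_pos: [0.4616, 0.1865, 0.207]
eef_rot: [-0.118, -3.139, 0.0]
wrist_force: [0.1, -0.7, -4.3]
gripper_width: 0.0391
grip_force: 80.8
```

```bash
python3 - <<'E'
from h import *
from scipy.spatial.transform import Rotation as R
s=status.state();print({k:np.round(s[k],4) for k in ('ee_pos','wrist_force','gripper_width','grip_force')})
M=R.from_rotvec(s['eef_rot']).as_matrix();print(M.round(3))
i=eyes.camera_info('wrist'); img,W=cloud('wrist'); save('w2.png',img)
img,W=cloud('scene'); save('s2.png',img[60:280,120:400],2.5)
print('travel',M.T@(np.array([.4995,-.2146,s['ee_pos'][2]])-s['ee_pos']))
E
```

```text
{'ee_pos': array([0.4616, 0.1865, 0.207 ]), 'wrist_force': array([ 0.097 , -0.6862, -4.3474]), 'gripper_width': np.float64(0.0391), 'grip_force': np.float64(80.8253)}
[[-0.997  0.075 -0.   ]
 [ 0.075  0.997 -0.   ]
 [ 0.    -0.    -1.   ]]
travel [-6.78318051e-02 -3.97134896e-01  4.81675953e-05]
```

View pics/s2.png

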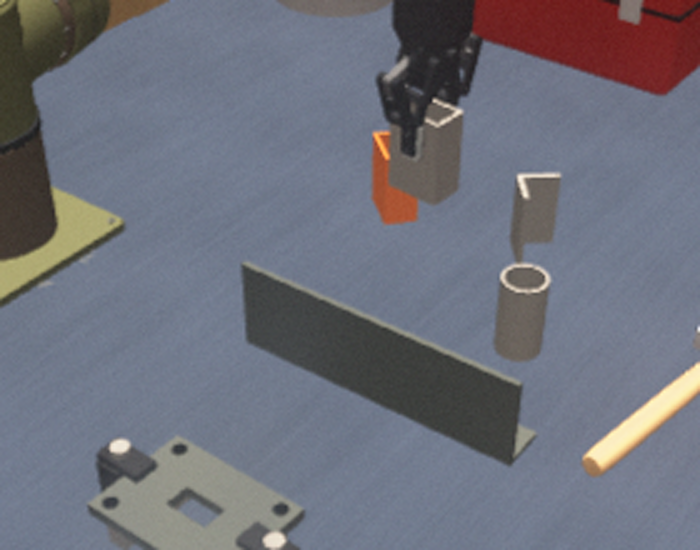

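The scene crop shows the tube gripped upright with its bottom at about (425,195), well clear of the fence. The other pieces haven't moved, so I'll carry it across at this height.

Request:
servo_tool(
  plan=[
    {"travel": [-0.004, -0.02, -0.005], "roll": 0, "fingers": 0.2},
    {"travel": [-0.01, -0.06, -0.01], "roll": 0, "fingers": 0.2},
    {"travel": [-0.019, -0.11, -0.01], "roll": -0.5, "fingers": 0.2},
    {"travel": [-0.028, -0.165, -0.01], "roll": -1, "fingers": 0.2},
    {"travel": [-0.038, -0.22, -0.01], "roll": -1.5, "fingers": 0.2},
    {"travel": [-0.047, -0.275, -0.01], "roll": -2, "fingers": 0.2},
    {"travel": [-0.056, -0.325, -0.005], "roll": -2.4, "fingers": 0.2},
    {"travel": [-0.062, -0.365, 0], "roll": -2.4, "fingers": 0.2},
  ],
)

```text
time: 5.25
ee_pos: [0.4954, -0.1837, 0.2052]
eef_rot: [-0.054, -3.138, -0.002]
wrist_force: [1.0, 0.0, -3.8]
gripper_width: 0.0393
grip_force: 81.8
```

Request:
servo_tool(
  plan=[
    {"travel": [-0.006, -0.022, 0], "roll": 0, "fingers": 0.2},
    {"travel": [-0.007, -0.032, 0], "roll": 0, "fingers": 0.2},
    {"travel": [-0.007, -0.032, 0], "roll": 0, "fingers": 0.2},
    {"travel": [-0.007, -0.032, 0], "roll": 0, "fingers": 0.2},
  ],
)

```text
time: 5.75
ee_pos: [0.5023, -0.2131, 0.2073]
eef_rot: [-0.05, -3.141, -0.001]
wrist_force: [0.2, -0.3, -4.6]
gripper_width: 0.039
grip_force: 81.9
```

```bash
cat > m.py <<'E'
from h import *
from scipy.spatial.transform import Rotation as R
import sys
s=status.state();print({k:np.round(s[k],4) for k in ('time','ee_pos','wrist_force','gripper_width','grip_force')})
M=R.from_rotvec(s['eef_rot']).as_matrix();print(M.round(3).tolist())
for n in ('top','wrist','scene'):
    img,W=cloud(n); np.savez(n+sys.argv[1],img=img,W=W,view=eyes.camera_info(n)['view'])
    save(n+sys.argv[1]+'.png',img)
E
python3 m.py 3
python3 - <<'E'
import cv2
a=cv2.imread('pics/wrist3.png');b=cv2.imread('pics/scene3.png')[180:380,90:330]
b=cv2.resize(b,(504,420));a=a[:,130:426]
cv2.imwrite('pics/v3.png',cv2.hconcat([a,b]))
E
```

```text
{'time': np.float64(5.75), 'ee_pos': array([ 0.5023, -0.2131,  0.2073]), 'wrist_force': array([ 0.1908, -0.2887, -4.5762]), 'gripper_width': np.float64(0.039), 'grip_force': np.float64(81.9428)}
[[-0.999, 0.032, -0.0], [0.032, 0.999, 0.0], [0.0, 0.0, -1.0]]
```

View pics/v3.png

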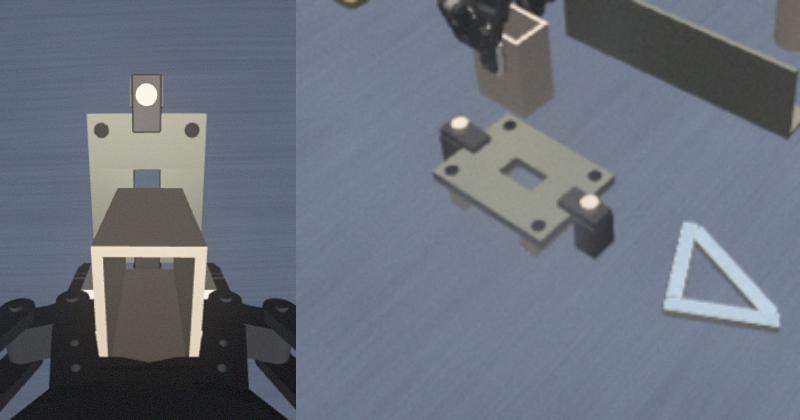

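The wrist view (left) shows the tube's near-robot end face, with its bottom edge at crop (118–182,188) and its rim at (92–207,247). Behind it are the plate's corners at (87,114) and (206,114), the holes at (101,130) and (192,130), and the window top at (134–160,170). I'll measure the tube against the plate from this one camera.

```bash
python3 - <<'E'
from h import *
D=np.load('wrist3.npz');W=D['W']
i=dict(eyes.camera_info('wrist'));i['view']=D['view']
f=W[193:242,250:310].reshape(-1,3);f=f[np.isfinite(f).all(1)]
c=f.mean(0);n=np.linalg.svd(f-c,full_matrices=False)[2][2];n*=np.sign(n[0]);print('face c',c.round(4),'n',n.round(4),'zrange',f[:,2].min(),f[:,2].max())
for r in (189,190,191,195,240,244):
    row=W[r,215:345]; m=(row[:,0]<c[0]+.012)&(row[:,2]>.11); print(r,row[m][[0,-1]].round(4).tolist())
z=W[...,2]; pl=(z>.035)&(z<.048)
for r in (125,140,160,180):
    row=W[r,200:350]; m=(row[:,2]>.036)&(row[:,2]<.047); e=row[m]; print('plate',r,e[[0,-1]].round(4).tolist(),(e[0]+e[-1])[1]/2)
h=onplane(i,[(231,130),(322,130)],.042);print('holes',h.round(4).tolist(),np.degrees(np.arctan2(*(h[1]-h[0])[1::-1])))
print('edge',onplane(i,[(217,113.5),(336,113.5)],.042).round(4).tolist(),'win',onplane(i,[(264,169.5),(290,169.5)],.042).round(4).tolist())
# top cam: rim
D=np.load('top3.npz');W=D['W'];z=W[...,2]
print('plate z wrist', np.nanmedian(np.load('wrist3.npz')['W'][120:160,245:255,2]),'scene bench')
E
```

```text
face c [ 0.4704 -0.212   0.2029] n [ 0.9994 -0.0359 -0.0026] zrange 0.1605925029736411 0.2341294764441426
189 [[0.4697, -0.2316, 0.1514], [0.4713, -0.1919, 0.1498]]
190 [[0.4697, -0.2314, 0.1539], [0.471, -0.1922, 0.1535]]
191 [[0.4695, -0.2317, 0.1572], [0.4712, -0.1919, 0.1556]]
195 [[0.4694, -0.2317, 0.1673], [0.4707, -0.1926, 0.1674]]
240 [[0.4698, -0.2323, 0.2322], [0.4713, -0.1924, 0.2316]]
244 [[0.4699, -0.2321, 0.2357], [0.471, -0.1924, 0.236]]
plate 125 [[0.4331, -0.2682, 0.0415], [0.4366, -0.1582, 0.0408]] -0.21318651618941659
plate 140 [[0.4468, -0.2685, 0.0406], [0.4503, -0.159, 0.0412]] -0.21377014768640298
plate 160 [[0.4655, -0.269, 0.0413], [0.469, -0.1596, 0.0411]] -0.21431761834605514
plate 180 [[0.4848, -0.2697, 0.0415], [0.4886, -0.16, 0.0399]] -0.21483624997343181
holes [[0.4381, -0.2556, 0.042], [0.4408, -0.1714, 0.042]] 88.17089825750715
edge [[0.4229, -0.2674, 0.042], [0.4264, -0.1587, 0.042]] win [[0.4759, -0.2267, 0.042], [0.4767, -0.2018, 0.042]]
plate z wrist 0.04088005523037158 scene bench
```

Request:
servo_tool(
  plan=[
    {"travel": [0.001, -0.002, 0.005], "roll": 0, "fingers": 0.2},
    {"travel": [0.001, -0.002, 0.02], "roll": 0, "fingers": 0.2},
    {"travel": [0.001, -0.002, 0.035], "roll": 0, "fingers": 0.2},
    {"travel": [0.001, -0.002, 0.05], "roll": 0, "fingers": 0.2},
    {"travel": [0.001, -0.002, 0.065], "roll": 0, "fingers": 0.2},
    {"travel": [0.001, -0.002, 0.08], "roll": 0, "fingers": 0.2},
    {"travel": [0.001, -0.002, 0.09], "roll": 0, "fingers": 0.2},
    {"travel": [0.001, -0.002, 0.09], "roll": 0, "fingers": 0.2},
  ],
)

```text
time: 6.9
ee_pos: [0.5006, -0.2158, 0.1161]
eef_rot: [-0.052, -3.139, -0.002]
wrist_force: [0.4, 0.6, -4.1]
gripper_width: 0.0391
grip_force: 81.9
```

Request:
servo_tool(
  plan=[
    {"travel": [0, 0, 0], "roll": 0, "fingers": 0.2},
    {"travel": [0, 0, 0], "roll": 0, "fingers": 0.2},
  ],
)

```text
time: 7.15
ee_pos: [0.5018, -0.2165, 0.1183]
eef_rot: [0.052, 3.14, -0.001]
wrist_force: [0.1, 0.2, -4.1]
gripper_width: 0.039
grip_force: 81.9
```

```bash
python3 m.py 4
python3 - <<'E'
import cv2
a=cv2.imread('pics/wrist4.png')[80:300,200:350];b=cv2.imread('pics/scene4.png')[195:305,145:260]
b=cv2.resize(b,None,fx=4.5,fy=4.5,interpolation=cv2.INTER_CUBIC);a=cv2.resize(a,None,fx=495/220,fy=495/220)[:,:280]
cv2.imwrite('pics/v4.png',cv2.hconcat([a,b]))
from h import *
D=np.load('wrist4.npz');W=D['W']
# tube end-face points: x within 5mm of .4695, |y+.215|<.017
m=(abs(W[...,0]-.4695)<.005)&(abs(W[...,1]+.2153)<.016)
f=W[m]; c=f.mean(0);n=np.linalg.svd(f-c,full_matrices=False)[2][2];n*=np.sign(n[0]);print(len(f),'face',c.round(4),n.round(4),'z',f[:,2].min(),f[:,2].max())
m=(abs(W[...,0]-.4695)<.006)&(W[...,2]>.07)&(abs(W[...,1]+.215)<.03);f=W[m];print('y',np.percentile(f[:,1],[1,99]))
for r in range(100,170,3): print(r,W[r,274].round(4).tolist())
E
```

```text
{'time': np.float64(7.15), 'ee_pos': array([ 0.5018, -0.2165,  0.1183]), 'wrist_force': array([ 0.0688,  0.2245, -4.0722]), 'gripper_width': np.float64(0.039), 'grip_force': np.float64(81.9108)}
[[-0.999, 0.033, 0.002], [0.033, 0.999, -0.001], [-0.002, -0.001, -1.0]]
5832 face [ 0.47   -0.2152  0.1136] [ 0.9992 -0.0363 -0.0149] z 0.039114094478740646 0.14997843828952157
y [-0.23523205 -0.19591494]
100 [0.4174, -0.2168, 0.0501]
103 [0.4192, -0.2169, 0.0507]
106 [0.4209, -0.2169, 0.0511]
109 [0.4227, -0.217, 0.0514]
112 [0.4244, -0.2171, 0.0501]
115 [0.4262, -0.2171, 0.052]
118 [0.4279, -0.2172, 0.0498]
121 [0.4297, -0.2172, 0.0507]
124 [0.4315, -0.2173, 0.0507]
127 [0.4332, -0.2174, 0.0517]
130 [0.4351, -0.2174, 0.0504]
133 [0.4368, -0.2175, 0.0511]
136 [0.4387, -0.2176, 0.0509]
139 [0.4405, -0.2176, 0.0506]
142 [0.4432, -0.2179, 0.0394]
145 [0.4451, -0.218, 0.0402]
148 [0.4471, -0.2181, 0.0398]
151 [0.4489, -0.2181, 0.0409]
154 [0.4508, -0.2182, 0.0412]
157 [0.4529, -0.2183, 0.0404]
160 [0.4548, -0.2183, 0.0412]
163 [0.4568, -0.2184, 0.0408]
166 [0.4588, -0.2185, 0.0409]
169 [0.461, -0.2186, 0.0399]
```

View pics/v4.png

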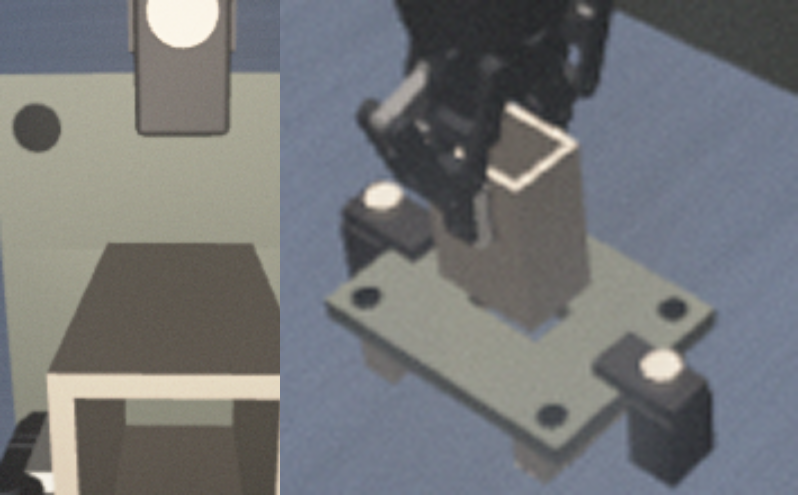

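The wrist crop (left) shows the tube centred and parallel, with its bottom edge at crop row 243. The scene crop shows its lower front corner at (530,333), hovering above the window. I'll measure the gap and centre again.

```bash
python3 - <<'E'
from h import *
D=np.load('wrist4.npz');W=D['W'];i=dict(eyes.camera_info('wrist'));i['view']=D['view']
f=W[192:240,252:308].reshape(-1,3);c=f.mean(0);n=np.linalg.svd(f-c,full_matrices=False)[2][2];n*=np.sign(n[0]);print('face',c.round(4),n.round(4),f[:,2].min())
def isect(i,px,c,n):
    A=onplane(i,px,0.);B=onplane(i,px,.2);t=((c-A)@n)/((B-A)@n);return A+(B-A)*t[:,None]
for cc in (255,270,290,305): print([W[r,cc,2].round(4) for r in range(183,194)])
b=(lambda v:(v+.5)/2.25-.5)
print('bottom',isect(i,[(b(107)+200,b(243)+80),(b(252)+200,b(243)+80)],c,n).round(4).tolist())
g=np.median(W[170:184,255:300,2]);print('plate near',g)
h=onplane(i,[(217,113.5),(336,113.5)],.041)
# plate mid-y by row
for r in (150,165,175):
    row=W[r,190:370];m=(row[:,2]>.036)&(row[:,2]<.047);e=row[m];print(r,((e[0]+e[-1])/2).round(4),e[[0,-1],1].round(4))
print('win/plate top edge',onplane(i,[(b(0)+200,b(73)+80)],.041),'hole',onplane(i,[(b(37)+200,b(128)+80)],.041))
# scene: corner
S=np.load('scene4.npz');si=eyes.camera_info('scene');px=((530+.5-280)/4.5-.5+145,(333+.5)/4.5-.5+195)
u,v=np.round(px).astype(int); print('scene pts above corner',[S['W'][v-k,u].round(4).tolist() for k in (0,1,2,3,4,6)])
fc=np.array([.5296,-.2163]); A=onplane(si,[px],.0)[0];B=onplane(si,[px],.1)[0]
for z in (.045,.05,.055,.06): print(z,onplane(si,[px],z)[0,:2].round(4))
# scene plate centre via known: z of plate
Z=S['W'][...,2];m=(Z>.035)&(Z<.048);print('scene plate z',np.nanmedian(Z[m]), 'bench',np.nanmedian(Z[abs(Z)<.01]))
E
```

```text
Traceback (most recent call last):
numpy.linalg.LinAlgError: SVD did not converge
```

```bash
cat > g.py <<'E'
import sys
from h import *
k=sys.argv[1]
D=np.load(f'wrist{k}.npz');W=D['W'];i=dict(eyes.camera_info('wrist'));i['view']=D['view']
f=W[192:240,252:308].reshape(-1,3);f=f[np.isfinite(f).all(1)];c=f.mean(0);n=np.linalg.svd(f-c,full_matrices=False)[2][2];n*=np.sign(n[0]);print('face',c.round(4),n.round(4),f[:,2].min())
def isect(i,px,c,n):
    A=onplane(i,px,0.);B=onplane(i,px,.2);t=((c-A)@n)/((B-A)@n);return A+(B-A)*t[:,None]
for cc in (255,270,290,305): print([float(W[r,cc,2].round(4)) for r in range(183,194)])
b=(lambda v:(v+.5)/2.25-.5)
print('bottom',isect(i,[(b(107)+200,b(243)+80),(b(252)+200,b(243)+80)],c,n).round(4).tolist())
print('plate near',np.nanmedian(W[170:184,255:300,2]))
for r in (150,165,175):
    row=W[r,190:370];m=(row[:,2]>.036)&(row[:,2]<.047);e=row[m];print(r,((e[0]+e[-1])/2).round(4),e[[0,-1],1].round(4))
print('edge',onplane(i,[(b(0)+200,b(73)+80)],.041),'hole',onplane(i,[(b(37)+200,b(128)+80)],.041))
S=np.load(f'scene{k}.npz');si=eyes.camera_info('scene');px=((530+.5-280)/4.5-.5+145,(333+.5)/4.5-.5+195)
u,v=np.round(px).astype(int); print('scene',[S['W'][v-j,u].round(4).tolist() for j in (-1,0,1,2,3,4,6)])
for z in (.045,.05,.055,.06): print(z,onplane(si,[px],z)[0,:2].round(4))
Z=S['W'][...,2];m=(Z>.035)&(Z<.048);print('scene plate z',np.nanmedian(Z[m]),'bench',np.nanmedian(Z[abs(Z)<.01]))
E
python3 g.py 4
```

```text
face [ 0.4697 -0.2153  0.1115] [ 0.9993 -0.0378 -0.0015] 0.06828899603641664
[0.0413, 0.0406, 0.0394, 0.041, 0.041, 0.0606, 0.0622, 0.0669, 0.0684, 0.0696, 0.0733]
[0.0404, 0.0409, 0.0407, 0.0395, 0.0399, 0.0595, 0.0626, 0.0641, 0.0685, 0.0699, 0.0732]
[0.0406, 0.04, 0.0412, 0.04, 0.0403, 0.0595, 0.0626, 0.0649, 0.0677, 0.0692, 0.072]
[0.0405, 0.041, 0.0411, 0.0419, 0.0405, 0.0593, 0.0624, 0.0643, nan, 0.0691, 0.0731]
bottom [[0.4689, -0.2351, 0.0586], [0.4704, -0.1951, 0.0577]]
plate near 0.04087438192243287
150 [ 0.4481 -0.2137  0.0416] [-0.2679 -0.1596]
165 [ 0.4581 -0.2145  0.041 ] [-0.2692 -0.1598]
175 [ 0.4648 -0.2144  0.0412] [-0.2688 -0.1599]
edge [[ 0.4224222  -0.26453584  0.041     ]] hole [[ 0.43814723 -0.25528192  0.041     ]]
scene [[0.4936, -0.2007, -0.001], [0.4922, -0.199, -0.0002], [0.5302, -0.235, 0.0585], [0.5304, -0.2349, 0.0615], [0.5296, -0.2338, 0.0631], [0.5323, -0.2361, 0.0697], [0.5325, -0.2357, 0.0754]]
0.045 [ 0.5225 -0.2273]
0.05 [ 0.5259 -0.2306]
0.055 [ 0.5293 -0.2338]
0.06 [ 0.5327 -0.2371]
scene plate z 0.04066053841005812 bench -0.0015821721564320823
```

The gap is about 17 mm. I'll lower the tube 7 mm and trim it 1 mm in y and 0.3° in roll.

Request:
servo_tool(
  plan=[
    {"travel": [0, 0.0005, 0.002], "roll": -0.1, "fingers": 0.2},
    {"travel": [0, 0.001, 0.004], "roll": -0.3, "fingers": 0.2},
    {"travel": [0, 0.001, 0.006], "roll": -0.3, "fingers": 0.2},
    {"travel": [0, 0.001, 0.007], "roll": -0.3, "fingers": 0.2},
    {"travel": [0, 0.001, 0.007], "roll": -0.3, "fingers": 0.2},
    {"travel": [0, 0.001, 0.007], "roll": -0.3, "fingers": 0.2},
    {"travel": [0, 0.001, 0.007], "roll": -0.3, "fingers": 0.2},
  ],
)

```text
time: 8.18
ee_pos: [0.5013, -0.2152, 0.1105]
eef_rot: [0.044, 3.141, -0.0]
wrist_force: [1.7, 0.3, -4.7]
gripper_width: 0.0392
grip_force: 81.9
```

```bash
python3 m.py 5; python3 g.py 5 | head -12
python3 - <<'E'
import cv2
a=cv2.imread('pics/top5.png')[80:350,80:420];b=cv2.imread('pics/scene5.png')[195:305,145:260]
b=cv2.resize(b,None,fx=270/110*1.5,fy=270/110*1.5,interpolation=cv2.INTER_CUBIC);a=cv2.resize(a,(int(340*b.shape[0]/270*.73),b.shape[0]*73//100));
a=cv2.copyMakeBorder(a,0,b.shape[0]-a.shape[0],0,0,cv2.BORDER_CONSTANT)
cv2.imwrite('pics/v5.png',cv2.hconcat([a,b])); print(a.shape,b.shape)
E
```

```text
{'time': np.float64(8.175), 'ee_pos': array([ 0.5013, -0.2152,  0.1105]), 'wrist_force': array([ 1.6889,  0.3128, -4.737 ]), 'gripper_width': np.float64(0.0392), 'grip_force': np.float64(81.9153)}
[[-1.0, 0.028, 0.0], [0.028, 1.0, -0.0], [-0.0, -0.0, -1.0]]
face [ 0.4693 -0.2142  0.1039] [ 0.9995 -0.0316 -0.0029] 0.061445397526118606
[0.0404, 0.0422, 0.0416, 0.0402, 0.0405, 0.0525, 0.055, 0.0575, 0.0596, 0.0627, 0.0653]
[0.0403, 0.0418, 0.0404, 0.0392, 0.04, 0.0531, 0.0548, 0.0578, 0.06, 0.0622, 0.0641]
[0.0408, 0.0417, 0.0416, 0.0408, 0.0407, 0.0512, 0.0535, 0.0573, 0.0602, 0.0622, 0.0653]
[0.0406, 0.0409, 0.0401, 0.0408, 0.041, 0.0513, 0.0549, 0.0568, 0.0592, 0.0629, 0.0647]
bottom [[0.4685, -0.234, 0.0514], [0.4698, -0.1941, 0.0507]]
plate near 0.040894952652470284
150 [ 0.4469 -0.214   0.0409] [-0.2686 -0.1594]
165 [ 0.4563 -0.2142  0.0418] [-0.2686 -0.1598]
175 [ 0.4629 -0.2147  0.0412] [-0.2694 -0.1599]
edge [[ 0.42247305 -0.26187075  0.041     ]] hole [[ 0.43756875 -0.25287854  0.041     ]]
scene [[0.5284, -0.2339, 0.0503], [0.5297, -0.2349, 0.055], [0.5306, -0.2354, 0.0591], [0.5304, -0.2349, 0.0615], [0.5289, -0.2331, 0.062], [0.5318, -0.2356, 0.069], [0.5309, -0.2342, 0.0732]]
(405, 372, 3) (405, 423, 3)
```

View pics/v5.png

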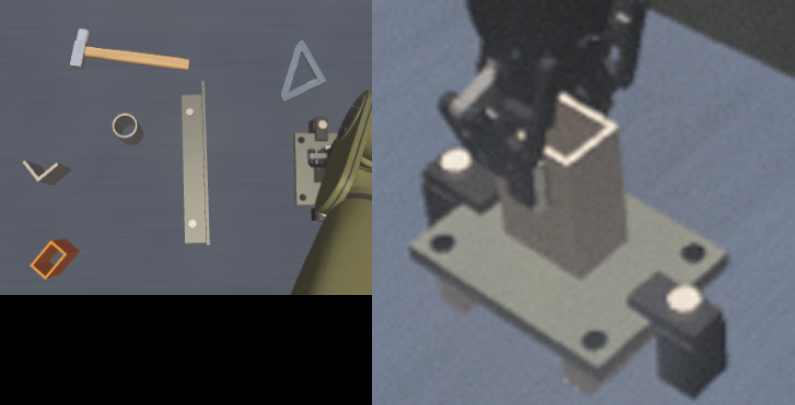

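The top view shows the bystanders where they were, and the scene view shows the tube upright over the window, its lower corner at (582,278). The gap is about 10 mm, the centring is good to about 1 mm, and the angles match within 0.3°. I'm handing it in.

```bash
python3 -c "
from station import workorder
print(workorder.job_done())"
```

```text
the job is handed in; nothing more can be done
None
```

The job is handed in: the arm is holding the tube upright over the middle of the plate, with a measured gap of about 10 mm, centred to about 1 mm and lined up with the plate's long side; I saw no contact with the fence, plate or clamps, and the other pieces look unmoved.

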